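# Pack the two loose objectives into their own storage canisters

### The job

Pack away the two loose microscope objectives on the bench to the left of the big microscope: stand each one upright, front lens up, in the recess of the canister base that carries its ring colour, then put the cover with the same colour over it so that it sits fully down on the base. Handle the objectives with care - neither drop them nor tip them over - and leave the eyepiece, the two plain lens canisters and the adapter ring standing where they are.

Things in the scene. Friction and masses are not known exactly. Their poses are not given: they have to be found in the camera images.
- objective_yellow: short microscope objective with a yellow ring round it: pale metal, 28 mm largest diameter, 44 mm high, standing on its mounting flange with the narrowing front lens up; the lower 25 mm of the barrel can be gripped from any side; about 0.085 kg. Origin: centre of the underside; z up
- objective_blue: long microscope objective with a blue ring round it: pale metal, 28 mm diameter, 62 mm high, standing on its mounting flange with the cone and front lens up; the lower 40 mm is a straight barrel that can be gripped from any side; about 0.12 kg. Origin: centre of the underside; z up
- base_yellow: canister base, yellow band: heavy black disc (0.2 kg) loose on the bench. Flange 58 mm dia, 6 mm thick, with a yellow ring; on it a collar, 44 mm outside, 36 mm inside dia, rising to 12 mm above the bench. The recess in the collar (floor 8 mm above the bench) takes an objective's foot; the cover goes over the collar onto the flange. Origin: centre of the underside; z up
- base_blue: canister base, blue band: heavy black disc (0.2 kg) loose on the bench. Flange 58 mm dia, 6 mm thick, with a blue ring; on it a collar, 44 mm outside, 36 mm inside dia, rising to 12 mm above the bench. The recess in the collar (floor 8 mm above the bench) takes an objective's foot; the cover goes over the collar onto the flange. Origin: centre of the underside; z up
- cover_yellow: short canister cover, yellow band: ivory plastic cup standing mouth down, closed on top, 58 mm outside, 52 mm inside dia, 52 mm high, 3 mm wall; yellow band round it near the top and a 26 mm yellow spot on top; about 0.06 kg. Grip it across its outside near the top. Origin: centre of the lower, open rim; z up
- cover_blue: tall canister cover, blue band: ivory plastic cup standing mouth down, closed on top, 58 mm outside, 52 mm inside dia, 72 mm high, 3 mm wall; blue band round it near the top and a 26 mm blue spot on top; about 0.06 kg. Grip it across its outside near the top. Origin: centre of the lower, open rim; z up
- eyepiece: spare eyepiece, all black with a stepped waist, 39 mm diameter, 63 mm high, standing on the bench; to be left alone. Origin: centre of the underside
- canister_black: closed plain black lens canister, 37 mm diameter, 62 mm high, standing on the bench; to be left alone. Origin: centre of the underside
- canister_white: closed plain white lens canister without any coloured band, 41 mm diameter, 50 mm high, standing alone to the right of the big microscope (which is fixed and fills about x 0.37 to 0.75, y -0.34 to -0.02, up to 0.7 m high, an eyepiece reaching toward the robot); to be left alone. Origin: centre of the underside
- adapter_ring: black camera adapter ring, 40 mm diameter, 18 mm high, open in the middle, lying flat on the bench; to be left alone. Origin: centre of the underside
There are look-alikes about, which are no part of the job. Leave any red look-alike of the cover_blue alone. Leave any pink look-alike of the objective_yellow alone.

How it is judged:
At the end, for the whole second after the job is handed in: Per colour: base flat on the bench; objective upright (0.15 rad) in the recess, within 9 mm of centre, foot 5 to 10.5 mm above the base's underside; its cover over it, within 9 mm of centre, upright (0.1 rad), rim 3 to 8.5 mm above that underside; released, at rest (height (world z) of each of base_yellow, base_blue below 0.004 m and angle between each of base_yellow, cover_yellow, base_blue, cover_blue's own z axis and vertical below 0.1 rad and horizontal distance between each of objective_yellow, cover_yellow and base_yellow below 0.009 m and z of objective_yellow in the frame of base_yellow between 0.005 and 0.0105 m and angle between each of objective_yellow, objective_blue's own z axis and vertical below 0.15 rad and z of cover_yellow in the frame of base_yellow between 0.003 and 0.0085 m and linear speed of each of objective_yellow, cover_yellow, base_yellow, objective_blue, cover_blue, base_blue below 0.02 m/s and horizontal distance between each of objective_blue, cover_blue and base_blue below 0.009 m and z of objective_blue in the frame of base_blue between 0.005 and 0.0105 m and z of cover_blue in the frame of base_blue between 0.003 and 0.0085 m); the robot touches nothing.
It fails at once if an objective is let fall (loose with its foot more than 50 mm above the bench) ((height (world z) of objective_yellow above 0.05 m and contact force between objective_yellow and the fingers below 0.02 N and distance of objective_yellow from where it was at the start of the episode above 0.05 m) or (height (world z) of objective_blue above 0.05 m and contact force between objective_blue and the fingers below 0.02 N and distance of objective_blue from where it was at the start of the episode above 0.05 m)).
It fails at once if an objective is tipped over (more than 45 degrees) (angle between any of objective_yellow, objective_blue's own z axis and vertical above 0.79 rad).
It fails at once if the eyepiece, a plain lens canister or the adapter ring is shifted more than 30 mm or knocked over (distance of any of eyepiece, canister_black, canister_white, adapter_ring from where it was at the start of the episode above 0.03 m or angle between any of eyepiece, canister_black, canister_white, adapter_ring's own z axis and vertical above 0.6 rad).
It also fails if it takes over 99 s, if anything falls off the work surface, if the arm or the gripper's body presses on something with over 40 N, if the wrist force passes 120 N, or if a joint passes its speed limit or range.

### The arm

A 7-joint arm with a two-finger parallel gripper is mounted at the origin on a cart in front of the work surface, level with it; the furniture and walls round the work are solid. World frame = base frame: x ahead of the robot, y to its left, z up, the work surface at z = 0. Lengths are in m, angles in rad, forces in N, time in s.
With the tool pointing down it reaches from about 0.4 to 0.925 m from the base axis. Payload 5.6 kg.
Tool frame: the origin (TCP) lies at the very end of the fingers, on their centre line; the grasp point (between the pads) lies 19 mm behind it; z points along the fingers, y is the line along which they close (so a half turn about z gives the same grasp; the last joint's range is limited). The gripper opens to 85 mm and grips with 20 to 120 N. Pads are 22 mm wide; open, the fingers measure 114 mm over their backs; the gripper's body (76 mm by 85 mm) begins 54 mm behind the grasp point. The pads swing forward as they close: fully open they stand 13 mm farther back than shut.
Start: joints at [1.061, 0.468, -0.012, 1.603, 0.006, 1.071, -0.056], TCP at [0.292, -0.58, 0.231] pointing down, gripper open.
Joint ranges: [-2.53, 2.53], [-0.31, 2.02], [-1.57, 1.55], [0.28, 2.44], [-1.29, 4.43], [0.15, 1.84], [-2.92, 2.92]. Speed limits (rad/s): [2.57, 2.57, 3.14, 3.14, 3.14, 3.14, 3.14].

### API

Orientations are given as a rotation vector (axis times angle).
In Python, from workcell import r gives the robot as it stands. Calls block until the motion is done:
- r.movep(position, orientation): joint-space move of the TCP to a pose.
- r.move_linear(position, speed=0.15, rot=None): straight line of the TCP; rot=None keeps the orientation; speed is the mean speed in m/s.
- r.move_j(angles): joint-space move.
- r.grip(opening, force=None): finger opening in m; force is the grip in N (None keeps the last); returns when the fingers have stopped.
- r.pause(seconds).
- r.solve_ik(position, orientation): joint angles nearest the present ones, or None.
- r.get_state(): the state.
- r.get_image(name): name is "scene" or "top" or "wrist"; returns a dict with "pixels" (400x640x3 uint8, red, green, blue), "fx", "fy", "cx", "cy" (pixels), "rvec" (rotation vector, rad) and "tvec" (3), from world to camera coordinates, as OpenCV has them; the wrist camera has in their place "mount" (4x4, takes a point from camera to tool coordinates, whose origin is the TCP and whose axes are the flange's). Camera axes: x right, y down, z forward; pixel columns grow to the right and rows downward; lengths in m; the calibration is good to about 2 mm. A picture is of the moment at which its call begins: read the wrist's pose just before it. There is no depth.
A pose or a line that the arm cannot do raises r.PlanningError and nothing moves.
- r.hand_in(): hands the job in; it is judged then, once.
Trained networks look in the newest picture that a camera, given by its name, has taken for a name from the list of things; names that differ only in an ending like _2 or _b are one class to them, and where a whole thing is asked for, a point or a joint stands for the part that bears it (a point fixed in the world has none). Each returns a list of dicts, best first, with "score" (0 to 1); they miss things now and then, are a little off and sometimes report something else, mostly with a low value. They report only what shows in the picture. A call takes as long as a camera call. They do not tell look-alikes from the thing itself.
- r.find_in(camera, name): "centre" ([x, y, z] in m, in the coordinates of the camera as it stood for that picture, good to about 4 mm: the middle of the surface that is visible of it).
- r.silhouettes(camera, name): "mask" (400x640 bool, what is visible of it).
The state is a dict: "clock": time; "joint_pos": joint angles; "qvel": joint speeds; "tau": joint torques, N m; "ee_pos": TCP position; "orientation": TCP orientation; "wrist_force": force on the tool from outside, world axes, zero at the start; "ft_torque": the same for the moment, N m; "opening": finger opening in m; "finger_force": force on a finger pad.
Only numpy, scipy, OpenCV 4.12 (cv2) and the standard library are available. Lean on these libraries where they do the work, as an engineer would, in place of code of your own. Each camera call takes 0.05 s, during which the arm holds its last target. There are 200 camera calls.

## Working session

There is one attempt and no reset: what is moved stays moved. The work goes in short steps, each a Python script; the robot and the scene stay as the last script left them, time stands still between calls to the robot, and variables do not carry over. Pictures are saved under pics/ and viewed, at most 14 in all, crops included, and the job is handed in when it is done.

```bash
ls; mkdir -p pics
cat > h.py <<'E'
import numpy as np, cv2
from scipy.spatial.transform import Rotation as R
from workcell import r
def save(im,name): cv2.imwrite('pics/'+name+'.png',cv2.cvtColor(im['pixels'],cv2.COLOR_RGB2BGR))
def c2w(im,p,st=None):
    p=np.asarray(p,float)
    if 'rvec' in im: return R.from_rotvec(np.ravel(im['rvec'])).inv().apply(p-np.ravel(im['tvec']))
    M=np.array(im['mount']); t=M[:3,:3]@p+M[:3,3]
    return R.from_rotvec(st['orientation']).apply(t)+np.array(st['ee_pos'])
def ray(im,u,v,z,st=None):
    o=c2w(im,[0,0,0],st); d=c2w(im,[(u-im['cx'])/im['fx'],(v-im['cy'])/im['fy'],1],st)-o
    return o+d*(z-o[2])/d[2]
NAMES=['objective_yellow','objective_blue','base_yellow','base_blue','cover_yellow','cover_blue','eyepiece','canister_black','canister_white','adapter_ring']
def w2p(im,P):
    q=R.from_rotvec(np.ravel(im['rvec'])).apply(P)+np.ravel(im['tvec']); return q[0]/q[2]*im['fx']+im['cx'],q[1]/q[2]*im['fy']+im['cy']
E
python3 - <<'E'
from h import *
for c in ['top','scene']:
    im=r.get_image(c); save(im,c+'0')
    print(c,im['fx'],'cam at',c2w(im,[0,0,0]).round(3))
    for n in NAMES:
        for d in r.find_in(c,n):
            w=c2w(im,d['centre']); print(n,round(d['score'],2),w.round(3),np.round(w2p(im,w)))
print(r.get_state())
E
```

```text
pics
top 365.13829447504867 cam at [ 0.326 -0.013  1.051]
objective_yellow 0.68 [0.552 0.413 0.027] [178. 177.]
objective_yellow 0.52 [0.597 0.357 0.028] [198. 162.]
objective_blue 0.43 [0.65  0.265 0.045] [229. 142.]
base_yellow 0.64 [0.538 0.27  0.012] [228. 183.]
base_blue 0.67 [0.494 0.181 0.01 ] [259. 198.]
cover_yellow 0.71 [0.439 0.27  0.052] [223. 215.]
cover_blue 0.65 [0.447 0.082 0.07 ] [290. 211.]
cover_blue 0.64 [0.348 0.095 0.071] [285. 248.]
eyepiece 0.72 [0.382 0.187 0.032] [254. 236.]
canister_black 0.54 [0.481 0.37  0.061] [187. 200.]
canister_white 0.59 [ 0.426 -0.405  0.058] [470. 220.]
adapter_ring 0.63 [0.564 0.055 0.014] [302. 174.]
scene 519.4295074989726 cam at [-0.039  0.533  1.211]
objective_yellow 0.42 [0.55  0.422 0.03 ] [186. 303.]
objective_blue 0.48 [0.647 0.273 0.041] [208. 239.]
base_yellow 0.87 [0.535 0.273 0.011] [237. 271.]
cover_yellow 0.55 [0.431 0.281 0.055] [260. 292.]
cover_blue 0.91 [0.434 0.094 0.077] [314. 238.]
cover_blue 0.8 [0.335 0.103 0.072] [340. 266.]
eyepiece 0.72 [0.371 0.197 0.036] [303. 288.]
canister_black 0.67 [0.474 0.38  0.063] [217. 307.]
canister_white 0.43 [ 0.417 -0.393  0.023] [435. 147.]
adapter_ring 0.47 [0.564 0.052 0.008] [292. 212.]
{'clock': 1.1, 'joint_pos': array([ 1.0610016 ,  0.46748817, -0.0116003 ,  1.60265584,  0.00600876,
        1.07144093, -0.05635016]), 'qvel': array([-0.0002727 ,  0.00078404, -0.00036404, -0.00043301, -0.00050056,
        0.00168117, -0.00068333]), 'tau': array([ 8.20348268e-04, -5.32240176e+01,  2.17677921e-02, -2.51630080e+01,
        1.14278693e-02,  1.32360019e-03,  1.62800529e-05]), 'ee_pos': array([ 0.29248552, -0.5804965 ,  0.23131637]), 'orientation': array([ 3.05640230e+00,  7.26408699e-01, -5.27386659e-05]), 'wrist_force': array([-0.33834144,  0.07732781, -0.5418532 ]), 'ft_torque': array([ 0.06579823, -0.00346951,  0.023291  ]), 'finger_force': 0.0, 'opening': 0.08543133891791493}
```

Run:
```python
import cv2,numpy as np
a=cv2.imread('pics/top0.png')[120:280,150:330]; b=cv2.imread('pics/scene0.png')[190:340,150:370]
a=cv2.resize(a,None,fx=4,fy=4,interpolation=cv2.INTER_CUBIC)[:600]
cv2.imwrite('pics/topc.png',cv2.resize(a,(640,533))); cv2.imwrite('pics/scenec.png',cv2.resize(b,None,fx=3.5,fy=3.5,interpolation=cv2.INTER_CUBIC))
```

```text
(no output)
```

View pics/topc.png

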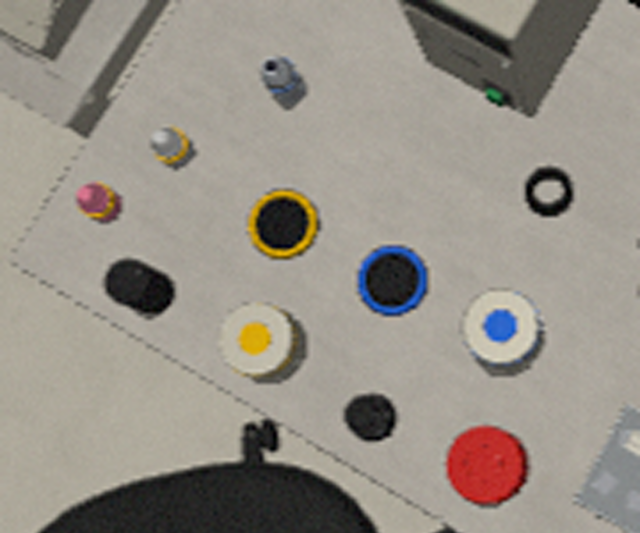

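View pics/scenec.png

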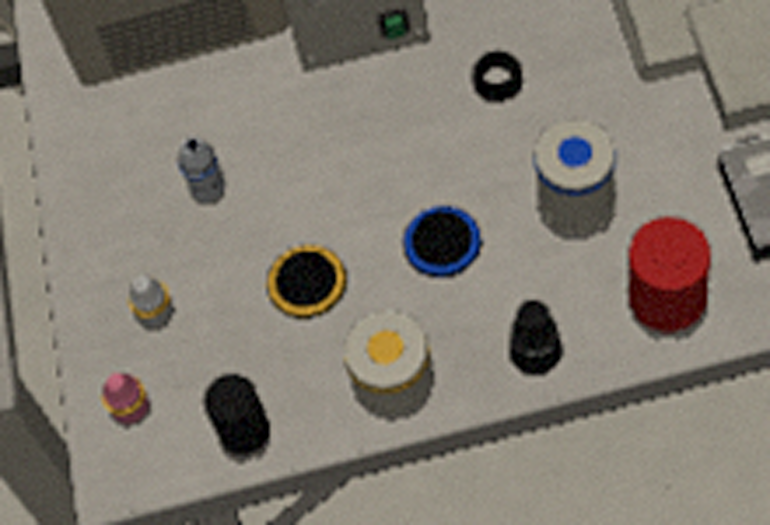

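View pics/scene0.png

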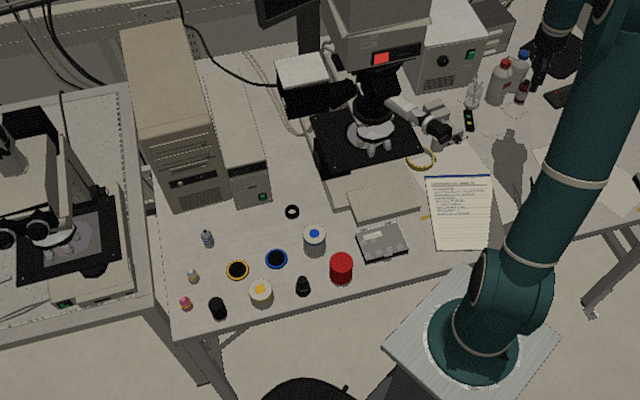

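The top view shows the true yellow objective at (0.597, 0.357), because the one at (0.55, 0.41) is pink. It also shows the true blue cover at (0.447, 0.082), because the one at (0.35, 0.095) is red. I'll swing over the microscope with the arm folded high, then look with the wrist camera.

```bash
cat >> h.py <<'E'
def down(phi): 
    a=np.radians(phi)/2; return np.pi*np.array([np.cos(a),np.sin(a),0])
E
python3 - <<'E'
from h import *
q=r.get_state()['joint_pos'].copy()
q[[1,3,5]]=[-.2,1.0,1.0]; r.move_j(q); s=r.get_state(); print(s['ee_pos'],s['clock'])
q[0]=-0.45; r.move_j(q); s=r.get_state(); print(s['ee_pos'],s['clock'],s['wrist_force'])
r.movep([.46,.22,.38],down(115)); s=r.get_state(); print(s['ee_pos'],s['joint_pos'].round(2),s['clock'])
im=r.get_image('wrist'); save(im,'w0'); print(im['fx'],np.array(im['mount']).round(3))
for n in NAMES:
    for d in r.find_in('wrist',n): 
        c=np.array(d['centre']); print(n,round(d['score'],2),c2w(im,c,s).round(4),(c[:2]/c[2]*im['fx']+[im['cx'],im['cy']]).round())
E
```

```text
[ 0.24070922 -0.48608321  1.07293971] 4.0417
[0.49873659 0.2099033  1.07436224] 6.5833 [ 0.07461137 -0.25757455  0.72012809]
[0.46038204 0.22015826 0.38089189] [-0.44  0.11 -0.08  1.74  0.01  1.29 -0.08] 9.0
305.4395800833875 [[ 0.    -0.964 -0.266  0.067]
 [ 1.     0.    -0.     0.   ]
 [ 0.    -0.266  0.964 -0.144]
 [ 0.     0.     0.     1.   ]]
objective_yellow 0.86 [0.5554 0.4159 0.0307] [426.  68.]
objective_yellow 0.53 [0.598  0.365  0.0299] [433. 113.]
objective_blue 0.77 [0.6467 0.2709 0.0458] [433. 182.]
objective_blue 0.65 [0.5987 0.3639 0.0307] [433. 114.]
base_yellow 0.69 [0.5398 0.2718 0.0069] [369. 150.]
base_blue 0.77 [0.4956 0.178  0.0088] [322. 189.]
cover_yellow 0.7 [0.4409 0.2767 0.0525] [318. 122.]
cover_blue 0.94 [0.4445 0.0956 0.0725] [271. 231.]
cover_blue 0.9 [0.3468 0.0994 0.07  ] [214. 203.]
cover_blue 0.65 [0.541  0.2723 0.0033] [370. 150.]
eyepiece 0.74 [0.38   0.1953 0.0414] [261. 154.]
eyepiece 0.27 [0.5993 0.3648 0.0306] [434. 113.]
canister_black 0.82 [0.4843 0.3694 0.0673] [375.  74.]
canister_black 0.23 [0.5387 0.2734 0.0056] [369. 149.]
canister_white 0.45 [0.441  0.2735 0.0502] [317. 124.]
adapter_ring 0.52 [0.5661 0.0551 0.0146] [328. 265.]
```

View pics/w0.png

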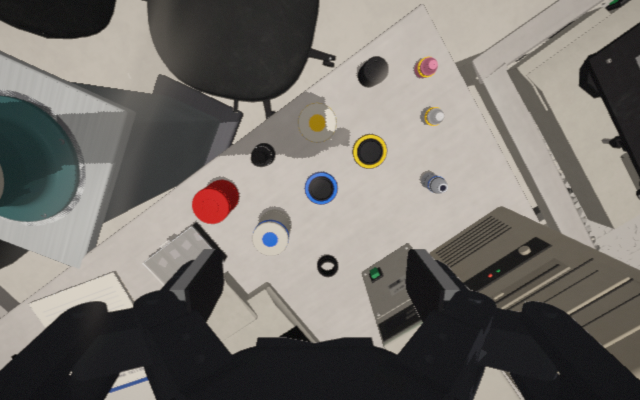

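The wrist picture shows the blue ring at (322,188), the yellow ring at (370,151), the blue spot at (270,240) and the yellow spot at (318,122). The objectives are at (433,115) for yellow and (433,183) for blue, with pink at (427,67). I'll measure by colour at known heights and check how far away the equipment boxes are.

```bash
cat >> h.py <<'E'
def colour(im,col,near,rad,st=None,z=0.0):
    "centre of the hull of coloured pixels within rad px of near, on plane z"
    h=cv2.cvtColor(im['pixels'],cv2.COLOR_RGB2HSV).astype(int)
    lo,hi=((15,35) if col=='y' else (100,125))
    m=(h[...,0]>=lo)&(h[...,0]<=hi)&(h[...,1]>120)&(h[...,2]>60)
    v,u=np.nonzero(m); k=np.hypot(u-near[0],v-near[1])<rad; 
    if k.sum()<8: return None,k.sum()
    hull=cv2.convexHull(np.c_[u[k],v[k]].astype(np.float32)); M=cv2.moments(hull)
    c=(M['m10']/M['m00'],M['m01']/M['m00']); return ray(im,*c,z,st).round(4),np.round(c,1),k.sum()
E
python3 - <<'E'
from h import *
s=r.get_state(); im=r.get_image('wrist')
it=[('base_y','y',.006,(370,151),(228,183),(237,271)),('base_b','b',.006,(322,188),(259,198),(276,259)),('cov_y','y',.052,(318,122),(221,216),(260,288)),('cov_b','b',.072,(270,240),(290,211),(314,233))]
t=r.get_image('top'); sc=r.get_image('scene')
for n,c,z,a,b,d in it:
    rad=22 if 'base' in n else 10
    print(n,colour(im,c,a,rad,s,z),colour(t,c,b,14 if rad>20 else 8,None,z),colour(sc,c,d,16 if rad>20 else 8,None,z))
for p in [(180,213),(228,195),(237,208),(270,203)]: print(ray(sc,*p,0).round(3))
save(sc,'scene1')
E
```

```text
base_y (array([0.5402, 0.271 , 0.006 ]), array([370.2, 150.8]), np.int64(417)) (array([0.5395, 0.2698, 0.006 ]), array([229.1, 182.7]), np.int64(139)) (array([0.5396, 0.2705, 0.006 ]), array([237.2, 269.9]), np.int64(156))
base_b (array([0.4935, 0.1786, 0.006 ]), array([321.5, 188. ]), np.int64(327)) (array([0.4924, 0.1775, 0.006 ]), array([259.9, 198.6]), np.int64(132)) (array([0.4922, 0.1784, 0.006 ]), array([276. , 258.4]), np.int64(135))
cov_y (array([0.4396, 0.2756, 0.052 ]), array([317.4, 122.6]), np.int64(228)) (array([0.4392, 0.276 , 0.052 ]), array([221. , 214.9]), np.int64(64)) (array([0.44  , 0.2756, 0.052 ]), array([259.6, 288.7]), np.int64(78))
cov_b (array([0.4476, 0.0815, 0.072 ]), array([270.1, 239.4]), np.int64(162)) (array([0.4474, 0.0823, 0.072 ]), array([290.2, 211.2]), np.int64(63)) (array([0.4477, 0.0815, 0.072 ]), array([313.8, 232.8]), np.int64(56))
[0.789 0.266 0.   ]
[0.74  0.134 0.   ]
[0.688 0.145 0.   ]
[0.635 0.07  0.   ]
```

```bash
cat >> h.py <<'E'
def w2pw(im,P,st):
    M=np.array(im['mount']); t=R.from_rotvec(st['orientation']).inv().apply(np.atleast_2d(P)-st['ee_pos'])
    c=(t-M[:3,3])@M[:3,:3]; return c[:,:2]/c[:,2:]*im['fx']+[im['cx'],im['cy']]
def fit(im,st,mask,x0,prof):
    from scipy.optimize import minimize
    a=np.linspace(0,2*np.pi,40); best=None
    def model(x):
        P=np.vstack([np.c_[x[0]+rr*np.cos(a),x[1]+rr*np.sin(a),np.full(40,z)] for z,rr in prof])
        m=np.zeros(mask.shape,np.uint8); p=w2pw(im,P,st).reshape(-1,40,2)
        for i in range(len(p)-1): cv2.fillPoly(m,[cv2.convexHull((np.vstack(p[i:i+2])*16).astype(np.int32))],255,cv2.LINE_8,4)
        return m>0
    f=lambda x:(model(x)^mask).sum()
    o=minimize(f,x0,method='Nelder-Mead',options=dict(initial_simplex=[x0,[x0[0]+.006,x0[1]],[x0[0],x0[1]+.006]],xatol=2e-4))
    return o.x,o.fun,mask.sum(),model(o.x)
PY=[(0,.014),(.025,.014),(.044,.008)]; PB=[(0,.014),(.04,.014),(.062,.006)]
E
python3 - <<'E'
from h import *
out=[]
for n,x,y,pr in [('objective_blue',.649,.268,PB),('objective_yellow',.597,.36,PY)]:
    r.movep([x,y,.16],down(120)); r.pause(.15); s=r.get_state(); im=r.get_image('wrist'); ms=r.silhouettes('wrist',n)
    p=w2pw(im,[[x,y,.02]],s)[0]; print(n,s['clock'],s['ee_pos'].round(4),p.round())
    im2=im['pixels'].copy()
    for d in ms:
        m=np.array(d['mask']); c=np.argwhere(m).mean(0)[::-1]; print(round(d['score'],2),c.round(),m.sum())
        if np.hypot(*(c-p))<60:
            res=fit(im,s,m,[x,y],pr); print(res[:3]); 
            e=cv2.findContours(m.astype(np.uint8),0,1)[0]; cv2.drawContours(im2,e,-1,(255,0,0),1)
            e=cv2.findContours(res[3].astype(np.uint8),0,1)[0]; cv2.drawContours(im2,e,-1,(0,255,0),1); break
    out.append(cv2.resize(im2[80:320,200:440],(400,400)))
cv2.imwrite('pics/objs.png',cv2.cvtColor(np.hstack(out),cv2.COLOR_RGB2BGR))
E
```

```text
objective_blue 10.9833 [0.6494 0.2685 0.1623] [313. 190.]
0.81 [322. 194.] 923
(array([0.65865101, 0.26964571]), np.float64(66.0), np.int64(923))
objective_yellow 11.7333 [0.5981 0.3584 0.1602] [314. 188.]
0.73 [322. 188.] 813
(array([0.60438162, 0.36275002]), np.float64(39.0), np.int64(813))
```

View pics/objs.png

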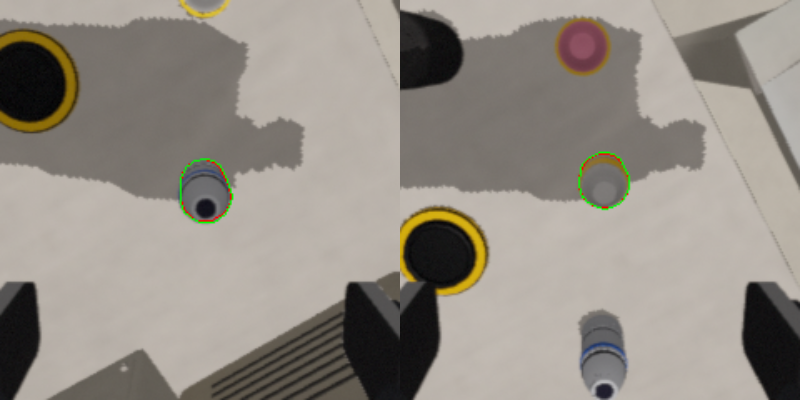

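Both silhouette fits lie on the objectives. I'll cross-check the blue one with its front lens, at pixel (323,204), and with the wide view from the top camera.

Run:
```python
from h import *
s=r.get_state(); im=r.get_image('wrist'); print(s['ee_pos'].round(4),s['clock'])
print('blue tip',ray(im,322.4,314,.062,s).round(4))
s2=dict(ee_pos=np.array([.6494,.2685,.1623]),orientation=s['orientation']); print('blue tip view1',ray(im,323,204.2,.062,s2).round(4))
m=[np.array(d['mask']) for d in r.silhouettes('wrist','objective_blue')]
for k in m:
    v,u=np.nonzero(k); print(k.sum(),u.min(),u.max(),v.min(),v.max())
    if abs(u.mean()-322)<15 and v.mean()>230: print(fit(im,s,k,[.652,.268],PB)[:3])
m=[np.array(d['mask']) for d in r.silhouettes('wrist','objective_yellow')]
for k in m:
    c=np.argwhere(k).mean(0)
    if abs(c[0]-188)<20: print('y',fit(im,s,k,[.60,.36],PY)[:3])
t=r.get_image('top')
for n in ['objective_blue','objective_yellow']:
    for d in r.find_in('top',n): print(n,d['score'],c2w(t,d['centre']).round(4))
    for d in r.silhouettes('top',n):
        v,u=np.nonzero(d['mask']); print(d['score'],len(u),ray(t,u.mean(),v.mean(),.035 if 'blue' in n else .025).round(4))
```

```text
[0.598  0.3584 0.1601] 11.8333
blue tip [0.6578 0.2698 0.062 ]
blue tip view1 [0.6574 0.2697 0.062 ]
1225 308 336 269 321
(array([0.65932147, 0.26774448]), np.float64(59.0), np.int64(1225))
y (array([0.60395906, 0.36279446]), np.float64(56.0), np.int64(790))
objective_blue 0.47 [0.6497 0.2657 0.042 ]
0.63 107 [0.6533 0.2687 0.035 ]
objective_yellow 0.62 [0.5973 0.3562 0.0281]
0.4 86 [0.6012 0.3595 0.025 ]
0.36 398 [0.449 0.085 0.025]
```

```bash
cat >> h.py <<'E'
def lin(p,v=.12,rot=None,tol=.0006):
    p=np.array(p,float); r.move_linear(p,speed=v,rot=rot); r.pause(.1)
    if tol:
        e=p-r.get_state()['ee_pos']
        if np.linalg.norm(e)>tol: r.move_linear(p+e,speed=.03); r.pause(.1)
def rep(t):
    s=r.get_state(); print(t,round(s['clock'],2),s['ee_pos'].round(4),'op',round(s['opening'],4),'ff',round(s['finger_force'],1),'F',s['wrist_force'].round(1))
def pick(x,y,z,phi,hover,lift,force):
    r.movep([x,y,hover],down(phi)); rep('hover'); lin([x,y,z+.02],.15); lin([x,y,z],.06); rep('at'); r.grip(.0,force); rep('grip')
    p=r.get_state()['ee_pos']; r.move_linear([p[0],p[1],p[2]+lift],speed=.08); r.pause(.15); rep('lift')
def place(x,y,z,zc,op,hover,rot=None):
    lin([x,y,zc],.12,rot); lin([x,y,z+.006],.08); rep('above'); r.move_linear([x,y,z],speed=.02); r.pause(.15); rep('down')
    r.grip(op); rep('open')
E
python3 - <<'E'
from h import *
r.grip(.07)
pick(.604,.3628,.006,120,.09,.03,30)
E
```

```text
hover 12.93 [0.6033 0.3624 0.0891] op 0.07 ff 0.0 F [0.6 0.  0.5]
at 14.5 [0.604  0.3629 0.0059] op 0.07 ff 0.0 F [0.4 0.3 0.5]
grip 14.97 [0.6042 0.3629 0.0064] op 0.0246 ff 29.8 F [-1.  -0.   1.9]
lift 15.66 [0.6038 0.3627 0.0359] op 0.0247 ff 29.5 F [ 0.8 -0.6 -0.2]
```

Run:
```python
from h import *
place(.5398,.2705,.0148,.040,.06,.15)
r.move_linear([.5398,.2705,.16],speed=.15); r.pause(.15); rep('up')
s=r.get_state(); im=r.get_image('wrist'); save(im,'p1')
cv2.imwrite('pics/p1c.png',cv2.resize(cv2.imread('pics/p1.png')[80:320,180:460],(560,480)))
for d in r.silhouettes('wrist','objective_yellow'):
    k=np.array(d['mask']); c=np.argwhere(k).mean(0); print(d['score'],c,k.sum())
    if k.sum()>300: print(fit(im,s,k,[.54,.27],[(z+.008,q) for z,q in PY])[:3])
c=w2pw(im,[[.54,.2705,.006]],s)[0]; print(colour(im,'y',c,60,s,.006))
```

```text
above 17.69 [0.5398 0.2705 0.0206] op 0.0248 ff 29.5 F [ 0.5  0.4 -0.1]
down 18.29 [0.5398 0.2705 0.0149] op 0.0246 ff 29.5 F [ 0.5  0.2 -1.1]
open 18.73 [0.5399 0.2705 0.0149] op 0.06 ff 0.0 F [ 0.1  0.1 -0.6]
up 19.99 [0.5392 0.2703 0.1589] op 0.06 ff 0.0 F [-1.2 -0.4 -0.3]
0.91 [ 50.21749409 421.52876281] 1269
(array([0.51481221, 0.30396575]), np.float64(2144.0), np.int64(1269))
0.66 [191.73004695 315.46244131] 852
(array([0.54045305, 0.27052994]), np.float64(48.0), np.int64(852))
(array([0.5402, 0.2712, 0.006 ]), array([315.6, 186.7]), np.int64(1191))
```

View pics/p1c.png

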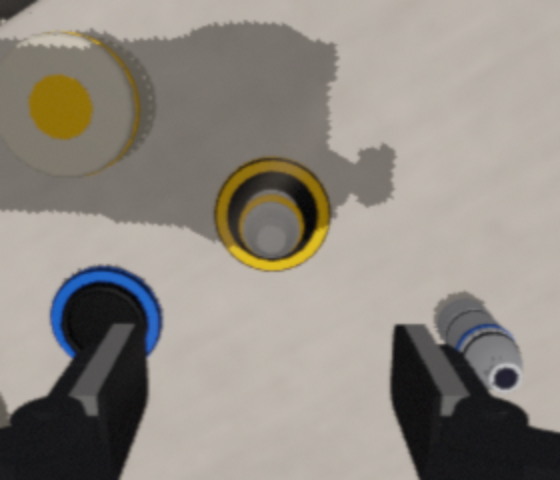

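The yellow objective stands centred in its recess, at crop pixel (272,225). The blue one is next.

Run:
```python
from h import *
r.grip(.07)
r.movep([.6577,.2697,.13],down(120))
pick(.6577,.2697,.012,120,.11,.03,35)
if r.get_state()['opening']>.02:
    z=r.get_state()['ee_pos'][2]-.03  # foot reference
    place(.4930,.1783,z+.0084,.045,.06,.15)
    r.move_linear([.4930,.1783,.17],speed=.15); r.pause(.15); rep('up')
    s=r.get_state(); im=r.get_image('wrist'); save(im,'p2')
    cv2.imwrite('pics/p2c.png',cv2.resize(cv2.imread('pics/p2.png')[60:320,160:480],(640,520)))
    for d in r.silhouettes('wrist','objective_blue'):
        k=np.array(d['mask']); print(d['score'],np.argwhere(k).mean(0),k.sum())
        if k.sum()>300: print(fit(im,s,k,[.493,.178],[(z+.008,q) for z,q in PB])[:3])
    c=w2pw(im,[[.493,.1783,.006]],s)[0]; print(colour(im,'b',c,60,s,.006))
```

```text
hover 21.17 [0.6558 0.2701 0.1094] op 0.0702 ff 0.0 F [0.4 0.6 0.1]
at 22.84 [0.6578 0.2698 0.012 ] op 0.0703 ff 0.0 F [ 0.2 -0.1  0.4]
grip 23.31 [0.6579 0.2698 0.0124] op 0.0256 ff 34.5 F [-1.3  0.3  2. ]
lift 23.99 [0.6575 0.2696 0.0419] op 0.0258 ff 34.4 F [ 0.2 -0.2 -0.9]
above 26.3 [0.493  0.1783 0.0261] op 0.0257 ff 34.4 F [-0.2 -0.1 -1.4]
down 26.9 [0.4931 0.1783 0.0203] op 0.0252 ff 34.5 F [0.1 0.2 0.7]
open 27.32 [0.493  0.1783 0.0203] op 0.0603 ff 0.0 F [ 0.7  0.9 -0.4]
up 28.62 [0.4925 0.1781 0.1691] op 0.0599 ff 0.0 F [ 0.3 -0.3  0.5]
0.59 [191.9325026  315.66770509] 963
(array([0.4943004, 0.1781035]), np.float64(38.0), np.int64(963))
(array([0.4932, 0.1786, 0.006 ]), array([315.2, 184.7]), np.int64(775))
```

View pics/p2c.png

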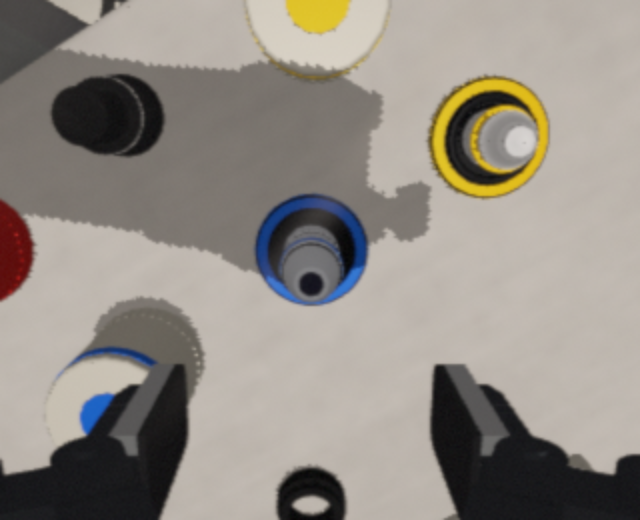

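Run:
```python
from h import *
r.grip(.085)
r.movep([.4397,.2756,.15],down(120))
pick(.4397,.2756,.014,120,.12,.068,30)
if r.get_state()['opening']>.05:
    z=r.get_state()['ee_pos'][2]-.068
    place(.5400,.2708,z+.0064,.084,.085,.2)
    r.move_linear([.54,.2708,.16],speed=.15); r.pause(.15); rep('up')
    s=r.get_state(); im=r.get_image('wrist'); save(im,'p3')
    cv2.imwrite('pics/p3c.png',cv2.resize(cv2.imread('pics/p3.png')[60:320,160:480],(640,520)))
    for z in (.058,): c=w2pw(im,[[.54,.2708,z]],s)[0]; print(c,colour(im,'y',c,25,s,z))
```

```text
hover 29.88 [0.4393 0.2736 0.1191] op 0.085 ff 0.0 F [0.7 0.4 0.3]
at 31.62 [0.4397 0.2756 0.0139] op 0.0853 ff 0.0 F [0.4 0.7 0.2]
grip 31.99 [0.4399 0.2757 0.0145] op 0.0569 ff 32.2 F [-0.1 -1.   4.4]
lift 33.15 [0.4395 0.2755 0.0819] op 0.0569 ff 32.0 F [ 1.   0.5 -0.9]
above 35.91 [0.5396 0.2706 0.0258] op 0.0571 ff 32.0 F [ 1.2  0.2 -0.8]
down 36.48 [0.5401 0.2709 0.0205] op 0.057 ff 32.4 F [-1.5  0.   4.5]
open 36.88 [0.5399 0.2707 0.02  ] op 0.0851 ff 0.0 F [-0.1 -0.   0.4]
up 38.11 [0.5394 0.2705 0.1588] op 0.0848 ff 0.0 F [ 0.7  0.4 -0.1]
[315.01215015 200.77928952] (array([0.5403, 0.2709, 0.058 ]), array([315.4, 200.8]), np.int64(712))
```

View pics/p3c.png

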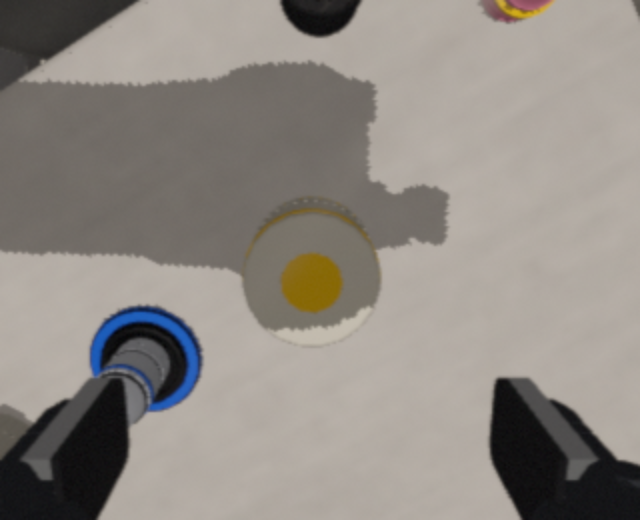

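The yellow cover sits centred on its base, with its spot at crop pixel (312,282), and the force reading shows contact on the flange. Now the blue cover.

Run:
```python
from h import *
s0=None
r.movep([.4476,.0818,.17],down(120))
pick(.4476,.0818,.034,120,.14,.088,30)
if r.get_state()['opening']>.05:
    z=r.get_state()['ee_pos'][2]-.088
    place(.4933,.1784,z+.0064,.125,.085,.2)
    r.move_linear([.4933,.1784,.2],speed=.15); r.pause(.15); rep('up')
    s=r.get_state(); im=r.get_image('wrist'); save(im,'p4')
    cv2.imwrite('pics/p4c.png',cv2.resize(cv2.imread('pics/p4.png')[60:320,160:480],(640,520)))
    c=w2pw(im,[[.4933,.1784,.078]],s)[0]; print(c,colour(im,'b',c,25,s,.078))
    r.movep([.42,.2,.38],down(115)); sc=r.get_image('scene')
    save(sc,'s2'); cv2.imwrite('pics/s2c.png',cv2.resize(cv2.imread('pics/s2.png')[190:340,150:370],None,fx=3.5,fy=3.5)); rep('end')
```

```text
hover 39.26 [0.4469 0.083  0.1389] op 0.0849 ff 0.0 F [ 0.7 -0.   0.1]
at 41.0 [0.4476 0.0818 0.0339] op 0.0847 ff 0.0 F [-0.8  0.2 -0.3]
grip 41.38 [0.4478 0.0818 0.0344] op 0.0568 ff 32.0 F [-1.6 -0.6  5.6]
lift 42.78 [0.4475 0.0818 0.122 ] op 0.0564 ff 32.0 F [-0.2  0.4 -0. ]
above 45.86 [0.4929 0.1782 0.0459] op 0.0566 ff 32.0 F [-1.1  0.5  0. ]
down 46.43 [0.4934 0.1784 0.0405] op 0.0564 ff 32.4 F [-1.2  0.1  3.8]
open 46.83 [0.4932 0.1784 0.0402] op 0.0852 ff 0.0 F [ 0.1  0.  -0.4]
up 48.2 [0.4928 0.1782 0.1991] op 0.0851 ff 0.0 F [ 0.4 -0.1  0.3]
[314.79991137 194.90246736] (array([0.4935, 0.1785, 0.078 ]), array([315.1, 194.9]), np.int64(584))
end 49.1 [0.4199 0.1993 0.378 ] op 0.0851 ff 0.0 F [ 0.  -0.2 -0.2]
```

View pics/p4c.png

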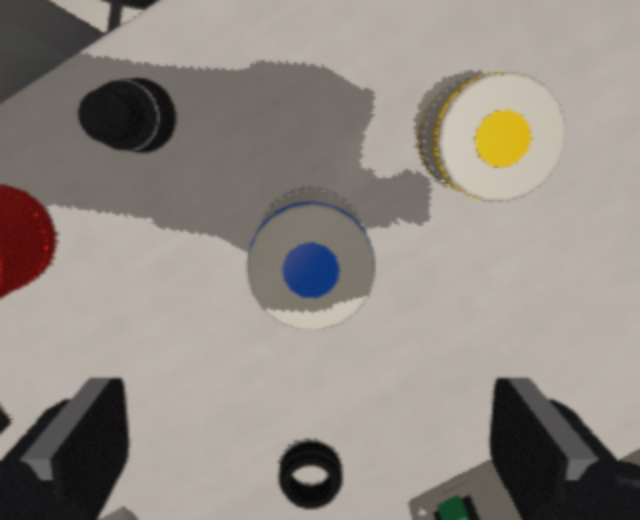

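View pics/s2c.png

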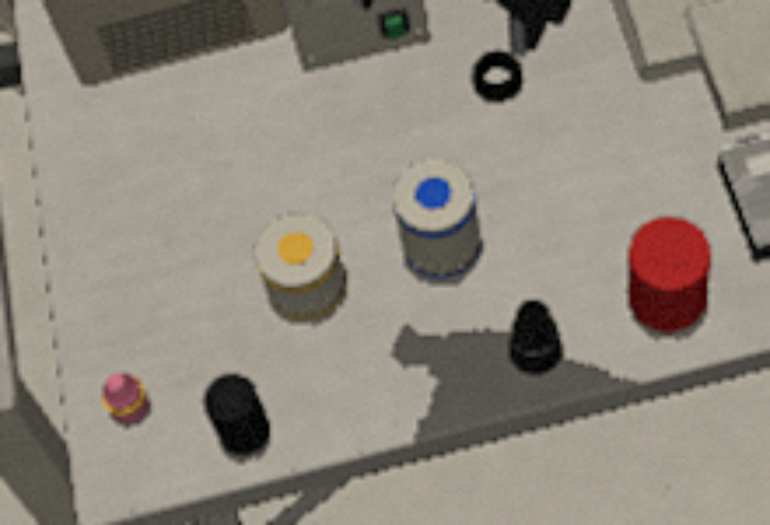

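Both covers are upright and seated on their bases, with the spots at crop pixels (295,248) for yellow and (433,192) for blue. Nothing else has moved, and the arm is clear of everything. Handing in.

```bash
python3 -c "
from workcell import r
r.pause(.3); print(r.hand_in())"
```

```text
the job is handed in; nothing more can be done
None
```

Both objectives now stand upright in the recesses of their matching bases with their matching covers seated over them, and I handed the job in at about 49 s; no verdict was returned.

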